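# Nest the cube bread tins in their storage block

## Task

Put the three cube bread tins away, largest first: seat the dark large tin in the square well of the wooden block, then the silver medium tin inside it, then the copper small tin inside that, open ends up. Sprung clips catch each tin part way, so let go and push each one down until it is fully home on the floor beneath it before starting the next. Leave the jar, the loaf and the dough scraper where they are and let go of everything at the end.

Things in the scene. Friction and masses are not known exactly. Their poses are not given: they have to be found in the camera images.
- block: wooden storage block fixed to the counter, 100 x 100 mm, 67 mm high, with a square well open at the top, 70 x 70 mm and 57 mm deep, in its middle. Origin: centre of its underside on the counter; z up, x and y square to its sides. The well takes the large tin, whose rim ends 5 mm above the block.
- block_floor (a point): centre of the floor of the block's well, 10 mm above the counter; axes as the block's
- tin_large: dark steel square bread tin open at the top, 66 x 66 mm outside, 62 mm high, walls and floor 3 mm thick (inside 60 x 60 mm), about 160 g (varies by a third). Origin: centre of its underside; z up through the mouth, x and y square to its walls. Starts upright on the counter. It has 2 mm of play on each side in the well; it may go in at any quarter turn.
- tin_medium: silver aluminium square bread tin open at the top, 56 x 56 mm outside, 64 mm high, walls and floor 3 mm thick (inside 50 x 50 mm), about 130 g (varies by a third). Origin: centre of its underside; z up through the mouth, x and y square to its walls. Starts upright on the counter. It has 2 mm of play on each side in the large tin, at any quarter turn; home, its rim stands 5 mm above the large tin's rim.
- tin_small: copper-coloured square bread tin open at the top, 46 x 46 mm outside, 66 mm high, walls and floor 3 mm thick (inside 40 x 40 mm), about 110 g (varies by a third). Origin: centre of its underside; z up through the mouth, x and y square to its walls. Starts upright on the counter. No clips inside. It has 2 mm of play on each side in the medium tin, at any quarter turn; home, its rim stands 5 mm above the medium tin's rim.
- block_mouth (a point): centre of the well's mouth, level with the block's top. A brass sprung leaf 20 mm wide stands out of each inner wall facing the part's own +x and -x, sloping in from 10 mm below the rim to 3.5 mm proud at 28 mm below. Each yields outward against about 4 N: a tin let go inside is caught about 25 mm down, its weight not enough to go on; push it (about 5 to 12 N) the rest of the way.
- tin_large_mouth (a point): centre of the large tin's mouth, level with its rim, 62 mm above its origin. It has the same two sprung leaves inside as the block, at the same depths below its rim, doing the same to the medium tin.
- tin_medium_mouth (a point): centre of the medium tin's mouth, level with its rim, 64 mm above its origin. It has the same two sprung leaves inside as the block, at the same depths below its rim, doing the same to the small tin.
- jar: bystander: amber glass jar with a red cap, 50 mm across, 75 mm high, loose; origin at the centre of its underside
- loaf: bystander: brown loaf with pale slashes, 156 x 60 mm, 63 mm high, lying along its own x, loose; origin at the centre of its underside
- scraper: bystander: steel dough scraper with a round wooden handle, 115 x 105 mm, 22 mm high, lying flat, loose; origin under the middle of its blade
There are look-alikes about, which are no part of the job. Several things have the shape of the tin_medium; the one meant has the colours described above.

How it is judged:
By the outcome, as a careful person would: the job done as asked, in the order asked, and still so for the second after the job is handed in, with the robot touching nothing.
It also fails if it takes over 72 s, if anything falls off the work surface, if the arm or the gripper's body presses on something with over 40 N, if the wrist force passes 120 N, or if a joint passes its speed limit or range.

## Robot

A 7-joint arm with a two-finger parallel gripper is mounted at the origin on the work surface. World frame = base frame: x ahead of the robot, y to its left, z up, the work surface at z = 0. Lengths are in m, angles in rad, forces in N, time in s.
With the tool pointing down it reaches from about 0.4 to 0.75 m from the base axis. Payload 19.5 kg.
Tool frame: the origin (TCP) lies midway between the tips of the shut fingers; the grasp point (between the pads) lies 19 mm behind it; z points along the fingers, y is the line along which they close (so a half turn about z gives the same grasp; the last joint's range is limited). The gripper opens to 85 mm and grips with 20 to 120 N. Pads are 22 mm wide; open, the fingers measure 114 mm over their backs; the gripper's body (76 mm by 85 mm) begins 54 mm behind the grasp point. The pads swing forward as they close: fully open they stand 13 mm farther back than shut.
Start: joints at [-1.391, 0.707, -0.028, 1.485, 0.022, 0.951, -0.075], TCP at [0.126, 0.561, 0.231] pointing down, gripper open.
Joint ranges: [-2.71, 2.71], [-0.32, 2.16], [-1.57, 1.52], [0, 2.45], [-1.46, 4.6], [0, 2.02], [-2.83, 2.83]. Speed limits (rad/s): [1.89, 1.89, 2.57, 2.57, 3.01, 3.01, 3.01].

## Interface

Orientations are given as a 3x3 rotation matrix whose columns are the frame's x, y, z axes.
In Python, from station import sense, optics, robot gives the robot as it stands.
- The arm moves only by the tool carry_out, never from a script. Its argument "rows" is a list of rows, each a list of 7 numbers: the closure in counts, from 0 (fully open) to 255 (shut), then the shift along the tool's x, y, z in cm, then the turn, a rotation vector about the tool's x, y, z in degrees. A call has 1 to 10 rows; each row shifts and turns the commanded pose from where the row before left it, along the tool's axes as they then stand; what a row does not reach is not made up. A row lasts 1/10 s, in which the tool goes at most 50 mm and 8.59 degrees, less where a joint would pass 70% of its speed; a pose out of reach is approached as far as the arm can. A call is refused whole if a number of a shift passes 5 or a number of a turn 8.59, either way. A call with a gripper value outside its range is refused whole. The fingers move at their own pace and stop on an object; the grip force is fixed at half the most. Time passes only in rows, so rows that do not move let the fingers close. It gives the time, the measured TCP pose, the force, the opening and the grip force at its end, in the units of the state.
- sense(): the state, without advancing time (a new reading comes with each control period).
- optics.grab_frame(name): name is "scene" or "top"; returns the picture (400x640x3 uint8, red, green, blue); there is no depth.
- optics.camera_model(name): a dict with "camera_matrix" (3x3 intrinsics, pixels), "k1" (the pictures are not rectified: a ray, as slopes to the right and down, at radius r is drawn at 1 + k1 r^2 times it, then the intrinsics apply), "T" (4x4, takes a point from camera to world coordinates). Camera axes: x right, y down, z forward; pixel columns grow to the right and rows downward; lengths in m; the calibration is good to about 2 mm. A picture is of the moment at which its call begins. camera_model takes no time and is no camera call.
- robot.close_job(): hands the job in; it is judged then, once.
Trained networks look in the newest picture that a camera, given by its name, has taken for a name from the list of things; names that differ only in an ending like _2 or _b are one class to them, and where a whole thing is asked for, a point or a joint stands for the part that bears it (a point fixed in the world has none). Each returns a list of dicts, best first, with "confidence" (0 to 1); they miss things now and then, are a little off and sometimes report something else, mostly with a low value. They report only what shows in the picture. A call takes as long as a camera call. They do not tell look-alikes from the thing itself.
- optics.masks_of(label, camera): "region" (400x640 bool, what is visible of it) and "centre" ([column, row] in pixels, amid what is visible of it).
The state is a dict: "time_s": time; "joint_pos": joint angles; "dq": joint speeds; "joint_efforts": joint torques, N m; "position": TCP position; "tool_rot": TCP orientation; "contact_force": force on the tool from outside, world axes, zero at the start; "wrist_torque": the same for the moment, N m; "grip_width": finger opening in m; "gripper_force": force on a finger pad.
Only numpy, scipy, OpenCV 4.12 (cv2) and the standard library are available. Lean on these libraries where they do the work, as an engineer would, in place of code of your own. Each camera call takes 0.05 s, during which the arm holds its last target. There are 200 camera calls.

## Working session

There is one attempt and no reset: what is moved stays moved. The work goes in short steps, Python scripts to look and compute and a tool call to move; the robot and the scene stay as the last step left them, time stands still between calls to the robot, and variables do not carry over. Pictures are saved under pics/ and viewed, at most 10 in all, crops included, and the job is handed in when it is done.

Besides the shell and the picture viewer there is one more tool, called after ">>>" by a JSON object that holds its "name" and its "arguments", one argument or row to a line. carry_out: Moves the arm, as the interface text tells. Its arguments: {"type":"object","properties":{"rows":{"type":"array"}},"required":["rows"]}

```bash
mkdir -p pics; ls; python3 - <<'E'
from station import sense, optics, robot
import cv2,numpy as np
for n in("scene","top"):
    im=optics.grab_frame(n); cv2.imwrite(f"pics/{n}0.png",im[:,:,::-1])
    m=optics.camera_model(n); print(n,m["camera_matrix"],m["k1"],np.round(m["T"],3))
s=sense();print(s)
E
```

```text
pics
scene [[411.30033878   0.         318.56224846]
 [  0.         411.30033878 198.80613444]
 [  0.           0.           1.        ]] -0.10814026526224053 [[ 0.046  0.581 -0.813  1.433]
 [ 0.999 -0.025  0.039 -0.063]
 [ 0.003 -0.814 -0.581  0.729]
 [ 0.     0.     0.     1.   ]]
top [[444.24021453   0.         317.02821377]
 [  0.         444.24021453 205.00839615]
 [  0.           0.           1.        ]] -0.005033974355737977 [[-6.000e-03 -9.830e-01  1.840e-01  3.020e-01]
 [-1.000e+00  5.000e-03 -1.000e-03 -2.700e-02]
 [ 0.000e+00 -1.840e-01 -9.830e-01  1.199e+00]
 [ 0.000e+00  0.000e+00  0.000e+00  1.000e+00]]
{'time_s': 0.1, 'joint_pos': array([-1.39072472,  0.7070196 , -0.02762644,  1.48491449,  0.02201739,
        0.95090226, -0.07550662]), 'dq': array([-1.03555349e-04, -6.44046655e-04,  7.77198546e-04, -2.95457506e-04,
        1.37387666e-03,  8.43023559e-05,  1.23845814e-03]), 'joint_efforts': array([ 6.96942370e-04, -8.84273672e+01,  1.23652037e+00, -2.36453372e+01,
        1.70746108e-02,  5.10228841e-03, -7.04878630e-05]), 'position': array([0.12642628, 0.56070424, 0.23089517]), 'tool_rot': array([[-9.75511341e-01,  2.19949071e-01, -1.72316746e-04],
       [ 2.19949136e-01,  9.75510903e-01, -9.24817613e-04],
       [-3.53159109e-05, -9.40070989e-04, -9.99999558e-01]]), 'contact_force': array([-0.65256422,  0.11671842,  0.6301666 ]), 'wrist_torque': array([0.0053689 , 0.01376692, 0.06522838]), 'gripper_force': 0.0, 'grip_width': 0.08533054568004031}
```

View pics/top0.png

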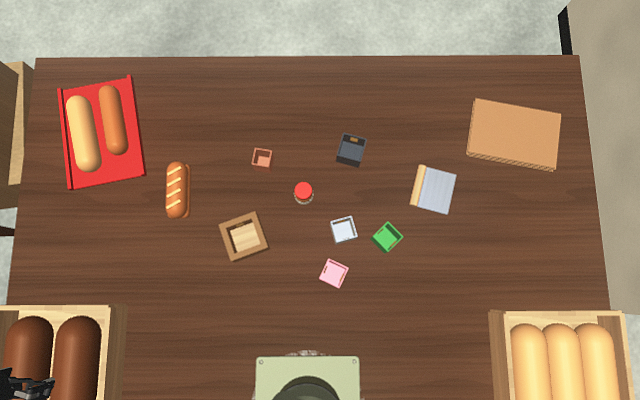

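View pics/scene0.png

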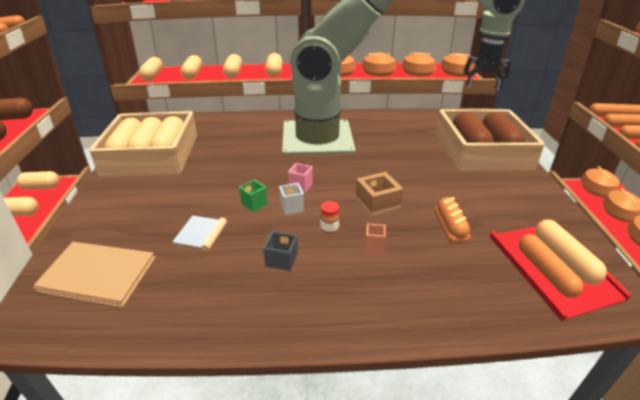

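The top view shows the dark tin at about (351,149), silver at (343,230), copper at (262,158), the block at (244,236) and the jar at (303,191). The look-alikes are green at (388,237) and pink at (334,273). The scene camera agrees: dark (281,251), silver (291,199), copper (376,238), block (379,191).

```bash
cat > h.py <<'E'
from station import sense, optics, robot
import cv2,numpy as np
from scipy.optimize import minimize
S={"tin_large":(.066,.062),"tin_medium":(.056,.064),"tin_small":(.046,.066),"block":(.100,.067)}
def proj(P,cam):
    m=optics.camera_model(cam);T=np.array(m["T"]);c=(np.asarray(P)-T[:3,3])@T[:3,:3]
    s=c[:,:2]/c[:,2:];s=s*(1+m["k1"]*(s**2).sum(1,keepdims=True));K=m["camera_matrix"]
    return s@np.diag([K[0,0],K[1,1]])+K[:2,2]
def box(p,w,h,z0=0):
    c,s=np.cos(p[2]),np.sin(p[2])
    q=np.array([[1,1],[-1,1],[-1,-1],[1,-1]])*w/2@np.array([[c,s],[-s,c]])+p[:2]
    return np.vstack([np.c_[q,np.full(4,z)] for z in(z0,z0+h)])
U=6
def fill(px,o,n):
    im=np.zeros((n*U,n*U),np.uint8)
    q=((px-o+.5)*U-.5)*16
    cv2.fillConvexPoly(im,cv2.convexHull(q.astype(np.float32)).round().astype(np.int32),255,shift=4)
    return cv2.GaussianBlur(cv2.resize(im,(n,n),interpolation=cv2.INTER_AREA)/255.,(0,0),.8)
def fit(regs,w,h,p0,z0=0):
    n=90;D=[]
    for cam,r in regs.items():
        ys,xs=np.nonzero(r);o=np.array([int(xs.mean())-n//2,int(ys.mean())-n//2])
        M=np.float32([[1,0,-o[0]],[0,1,-o[1]]])
        D.append((cam,o,cv2.GaussianBlur(cv2.warpAffine(r.astype(np.float32),M,(n,n)),(0,0),.8)))
    f=lambda p:sum((abs(fill(proj(box(p,w,h,z0),c),o,n)-m)**2).sum()/m.sum() for c,o,m in D)
    best=None
    for a in np.radians([0,30,60]):
        s=np.array([p0[0],p0[1],a]);sim=np.vstack([s,s+[.01,0,0],s+[0,.01,0],s+[0,0,.25]])
        r=minimize(f,s,method="Nelder-Mead",options=dict(initial_simplex=sim,xatol=2e-5,fatol=1e-6,maxiter=400))
        if best is None or r.fun<best.fun:best=r
    p=best.x.copy();p[2]=(p[2]+np.pi/4)%(np.pi/2)-np.pi/4
    return p,best.fun
def ray(uv,cam,z):
    m=optics.camera_model(cam);K=m["camera_matrix"];T=np.array(m["T"])
    d=np.array([(uv[0]-K[0,2])/K[0,0],(uv[1]-K[1,2])/K[1,1]]);s=d.copy()
    for _ in range(9): s=d/(1+m["k1"]*(s@s))
    v=T[:3,:3]@np.r_[s,1];return (T[:3,3]+v*(z-T[2,3])/v[2])[:2]
def mask(label,cam,near,maxd=15):
    for d in optics.masks_of(label,cam):
        if np.hypot(*(np.array(d["centre"])-near))<maxd: return d["region"]
def T2R(): # tool yaw
    s=sense();R=s["tool_rot"];return s["position"],np.degrees(np.arctan2(R[1,1],R[0,1])),s
E
python3 - <<'E'
from h import *
near={"tin_large":((351,149),(281,251)),"tin_medium":((343,230),(291,199)),"tin_small":((262,158),(376,238)),"block":((244,236),(379,191))}
for c in("top","scene"): optics.grab_frame(c)
for k,(a,b) in near.items():
    r={c:mask(k,c,n) for c,n in(("top",a),("scene",b))}
    r={c:m for c,m in r.items() if m is not None}
    p0=ray(a,"top",.05)
    for sub in ([*r],*[[x] for x in r]):
        p,f=fit({c:r[c] for c in sub},*S[k],p0);print(k,sub,np.round(p[:2]*1000,1),np.round(np.degrees(p[2]),1),round(f,4),[int(r[c].sum()) for c in sub])
E
```

```text
tin_large ['top', 'scene'] [ 671.9 -121.8] -15.7 0.0132 [723, 1142]
tin_large ['top'] [ 671.4 -122.1] -16.0 0.0059 [723]
tin_large ['scene'] [ 672.7 -121.3] -16.0 0.0045 [1142]
tin_medium ['top', 'scene'] [451.4 -96.5] 14.5 0.0235 [581, 610]
tin_medium ['top'] [451.2 -96.9] 16.1 0.012 [581]
tin_medium ['scene'] [451.3 -96. ] 14.5 0.0089 [610]
tin_small ['top', 'scene'] [644.1 118.4] -8.2 0.0176 [453, 618]
tin_small ['top'] [643.9 118.2] -9.7 0.0061 [453]
tin_small ['scene'] [644.4 118.5] -7.7 0.01 [618]
block ['top', 'scene'] [435.3 162.7] 20.8 0.0177 [1640, 1513]
block ['top'] [435.1 161.5] 20.2 0.0099 [1640]
block ['scene'] [434.7 164. ] 21.1 0.0023 [1513]
```

```bash
cat >> h.py <<'E'
from scipy.spatial.transform import Rotation as Rn
def plan(x,y,z,yaw,g,n,pos=None,R=None,d=1):
    """n rows toward TCP (x,y,z), tool y axis at world angle yaw deg, tool down; rounded"""
    s=sense();p=np.array(s["position"] if pos is None else pos);R=np.array(s["tool_rot"] if R is None else R)
    a=np.radians(yaw);ty=np.array([np.cos(a),np.sin(a),0]);tz=np.array([0,0,-1.]);G=np.c_[np.cross(ty,tz),ty,tz]
    rows=[]
    for i in range(n,0,-1):
        t=np.round(np.degrees(Rn.from_matrix(R.T@G).as_rotvec())/i,d)
        m=np.round(R.T@(np.array([x,y,z])-p)*100/i,d if i>1 else 2)
        rows.append([g,*m.tolist(),*t.tolist()]);p=p+R@m/100;R=R@Rn.from_rotvec(np.radians(t)).as_matrix()
    print("ROWS",str(rows).replace(" ",""));return p,R
E
python3 - <<'E'
from h import *
plan(.672,-.122,.16,-15.7,0,25)
E
```

```text
ROWS [[0,-2.7,-2.2,0.3,-0.0,0.0,3.7],[0,-2.9,-2.0,0.3,-0.0,0.0,3.7],[0,-3.0,-1.8,0.3,-0.0,0.0,3.7],[0,-3.1,-1.6,0.3,-0.0,0.0,3.7],[0,-3.2,-1.4,0.3,-0.0,0.0,3.7],[0,-3.3,-1.2,0.3,-0.0,0.0,3.7],[0,-3.4,-1.0,0.3,-0.0,0.0,3.7],[0,-3.4,-0.8,0.3,-0.0,0.0,3.7],[0,-3.4,-0.6,0.3,-0.0,0.0,3.7],[0,-3.5,-0.3,0.3,-0.0,0.0,3.7],[0,-3.5,-0.1,0.3,-0.0,0.0,3.7],[0,-3.5,0.1,0.3,-0.0,0.0,3.7],[0,-3.5,0.4,0.3,-0.0,0.0,3.7],[0,-3.4,0.6,0.3,-0.0,0.0,3.7],[0,-3.4,0.8,0.3,-0.0,0.0,3.7],[0,-3.3,1.0,0.3,-0.0,0.0,3.7],[0,-3.3,1.2,0.3,0.0,0.0,3.8],[0,-3.2,1.4,0.3,0.0,0.0,3.7],[0,-3.1,1.6,0.2,0.0,0.0,3.8],[0,-3.0,1.9,0.3,0.0,0.0,3.7],[0,-2.8,2.0,0.2,0.0,0.0,3.8],[0,-2.7,2.2,0.3,0.0,0.0,3.7],[0,-2.6,2.4,0.2,0.0,0.0,3.8],[0,-2.4,2.6,0.3,0.0,0.0,3.7],[0,-2.17,2.67,0.24,0.0,0.0,3.8]]
```

>>> {"name": "carry_out", "arguments": {
  "rows": [
    [0,-2.7,-2.2,0.3,0,0,3.7],
    [0,-2.9,-2.0,0.3,0,0,3.7],
    [0,-3.0,-1.8,0.3,0,0,3.7],
    [0,-3.1,-1.6,0.3,0,0,3.7],
    [0,-3.2,-1.4,0.3,0,0,3.7],
    [0,-3.3,-1.2,0.3,0,0,3.7],
    [0,-3.4,-1.0,0.3,0,0,3.7],
    [0,-3.4,-0.8,0.3,0,0,3.7],
    [0,-3.4,-0.6,0.3,0,0,3.7],
    [0,-3.5,-0.3,0.3,0,0,3.7]
  ]
}}

```text
time_s: 1.6
position: [0.3456, 0.2864, 0.2013]
tool_rot: [[-0.645, 0.764, 0.0], [0.764, 0.645, 0.0], [-0.0, 0.0, -1.0]]
contact_force: [0.4, -0.3, -1.1]
grip_width: 0.0856
gripper_force: 0.0
```

>>> {"name": "carry_out", "arguments": {
  "rows": [
    [0,-3.5,-0.1,0.3,0,0,3.7],
    [0,-3.5,0.1,0.3,0,0,3.7],
    [0,-3.5,0.4,0.3,0,0,3.7],
    [0,-3.4,0.6,0.3,0,0,3.7],
    [0,-3.4,0.8,0.3,0,0,3.7],
    [0,-3.3,1.0,0.3,0,0,3.7],
    [0,-3.3,1.2,0.3,0,0,3.8],
    [0,-3.2,1.4,0.3,0,0,3.7],
    [0,-3.1,1.6,0.2,0,0,3.8],
    [0,-3.0,1.9,0.3,0,0,3.7]
  ]
}}

```text
time_s: 2.6
position: [0.5638, 0.013, 0.1724]
tool_rot: [[-0.051, 0.999, 0.0], [0.999, 0.051, 0.0], [0.0, 0.0, -1.0]]
contact_force: [-0.1, 0.9, 0.2]
grip_width: 0.0854
gripper_force: 0.0
```

>>> {"name": "carry_out", "arguments": {
  "rows": [
    [0,-2.8,2.0,0.2,0,0,3.8],
    [0,-2.7,2.2,0.3,0,0,3.7],
    [0,-2.6,2.4,0.2,0,0,3.8],
    [0,-2.4,2.6,0.3,0,0,3.7],
    [0,-2.2,2.7,0.2,0,0,3.8],
    [0,0,0,0,0,0,0]
  ]
}}

```text
time_s: 3.2
position: [0.673, -0.1264, 0.1591]
tool_rot: [[0.276, 0.961, -0.001], [0.961, -0.276, -0.002], [-0.002, 0.0, -1.0]]
contact_force: [-0.9, -0.2, -0.4]
grip_width: 0.0855
gripper_force: 0.0
```

```bash
python3 - <<'E'
from h import *
print(T2R()[:2],sense()["time_s"])
plan(.672,-.122,.045,-15.7,0,6)
E
```

```text
(array([ 0.67298949, -0.12643555,  0.1591493 ]), np.float64(-16.04587427319184)) 3.2
ROWS [[0,0.1,-0.0,1.9,0.0,0.0,-0.1],[0,0.1,-0.0,1.9,0.0,0.0,-0.0],[0,0.1,-0.1,1.9,0.0,0.0,-0.1],[0,0.0,-0.0,1.9,0.0,0.0,-0.0],[0,0.1,-0.1,1.9,0.0,0.1,-0.1],[0,0.02,-0.02,1.91,0.0,0.0,-0.0]]
```

>>> {"name": "carry_out", "arguments": {
  "rows": [
    [0,0.1,0,2.6,0,0,-0.1],
    [0,0.1,0,2.6,0,0,-0.1],
    [0,0.1,-0.1,2.6,0,0,-0.1],
    [0,0.1,-0.1,2.6,0,0,0],
    [0,0.02,0,2.6,0,0.1,0],
    [0,0,0,0.3,0,0,0],
    [0,0,0,0,0,0,0]
  ]
}}

```text
time_s: 3.9
position: [0.6714, -0.1176, 0.0276]
tool_rot: [[0.265, 0.964, 0.0], [0.964, -0.265, 0.002], [0.002, -0.0, -1.0]]
contact_force: [0.6, 0.3, 0.6]
grip_width: 0.0852
gripper_force: 0.0
```

>>> {"name": "carry_out", "arguments": {
  "rows": [
    [130,0,0,0,0,0,0],
    [130,0,0,0,0,0,0],
    [130,0,0,0,0,0,0],
    [130,0,0,0,0,0,0],
    [130,0,0,0,0,0,0],
    [130,0,0,0,0,0,0],
    [130,0,0,0,0,0,0]
  ]
}}

```text
time_s: 4.6
position: [0.6724, -0.1179, 0.0292]
tool_rot: [[0.266, 0.964, 0.003], [0.964, -0.266, 0.001], [0.002, 0.003, -1.0]]
contact_force: [-0.7, 0.4, 7.4]
grip_width: 0.0651
gripper_force: 67.5
```

```bash
python3 - <<'E'
from h import *
a,b=(244,236),(379,191)
im={c:optics.grab_frame(c) for c in("top","scene")}
r={c:mask("block",c,n) for c,n in(("top",a),("scene",b))}
for sub in (["top","scene"],["top"],["scene"]):
    p,f=fit({c:r[c] for c in sub},*S["block"],(.435,.162));print(sub,np.round(p[:2]*1000,1),np.round(np.degrees(p[2]),1),round(f,4))
    if len(sub)==2:P=p
P=np.array([.435,.163,np.radians(20.8)])
out=[]
for c,n in(("top",a),("scene",b)):
    k=10;o=np.array(n)-20
    z=cv2.resize(im[c][o[1]:o[1]+40+15,o[0]-8:o[0]+48-8+0][:, :],None,fx=k/1.0,fy=k/1.0,interpolation=cv2.INTER_CUBIC)[:,:,::-1].copy()
    o=o-np.array([8,0])
    for w,zz,col in((.1,.067,(0,0,255)),(.07,.067,(255,0,0)),(.07,.010,(0,255,0))):
        q=proj(box(P,w,.0,zz)[:4],c);q=((q-o+.5)*k-.5)
        cv2.polylines(z,[q.round().astype(np.int32)],True,col,1)
    out.append(z)
h=max(o.shape[0] for o in out)
o=np.hstack(out);o=o[:min(h,600)];o=cv2.resize(o,None,fx=.83,fy=.83);print(o.shape);cv2.imwrite("pics/blk.png",o)
E
```

```text
['top', 'scene'] [435.7 163.1] 19.9 0.013
['top'] [435.6 162.6] 20.2 0.0037
['scene'] [435.8 164.1] 21.3 0.0064
(456, 797, 3)
```

View pics/blk.png

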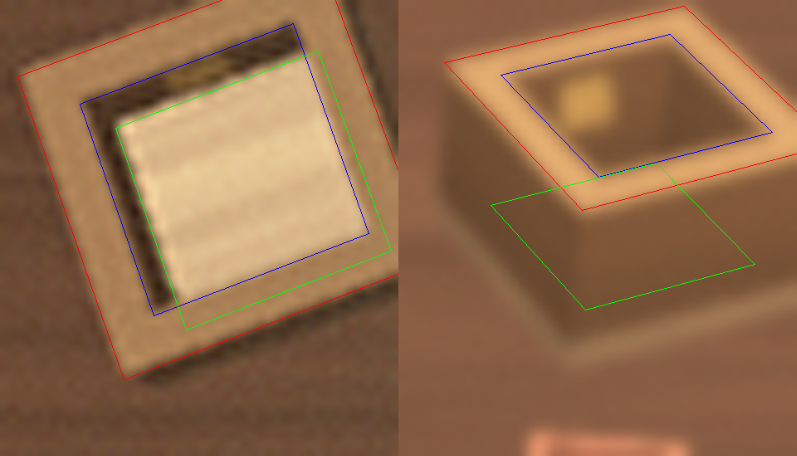

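The overlay at (435, 163, 20.8°) lies on the block's rim and well edges in both views, with a leaf visible on the well's far-x wall. I'll lift and carry the large tin there.

```bash
python3 - <<'E'
from h import *
p,R,=sense()["position"],sense()["tool_rot"];print(p)
p,R=plan(.672,-.118,.15,-15.4,130,4)
p,R=plan(.4339,.1668,.15,20.7,130,14,p,R)
p,R=plan(.4339,.1668,.115,20.7,130,2,p,R)
E
```

```text
[ 0.67235801 -0.11786148  0.02921711]
ROWS [[130,0.0,-0.0,-3.0,0.0,-0.0,-0.0],[130,0.0,-0.0,-3.0,0.0,-0.0,-0.0],[130,0.0,-0.0,-3.0,0.1,-0.1,-0.0],[130,-0.0,-0.01,-3.08,0.0,-0.0,-0.0]]
ROWS [[130,1.5,-2.2,-0.0,0.0,0.0,-2.6],[130,1.6,-2.1,-0.0,0.0,0.0,-2.6],[130,1.7,-2.0,-0.0,0.0,0.0,-2.6],[130,1.8,-2.0,-0.0,0.0,0.0,-2.6],[130,1.9,-1.9,-0.0,0.0,0.0,-2.6],[130,2.0,-1.8,-0.0,0.0,0.0,-2.6],[130,2.0,-1.7,-0.0,0.0,0.0,-2.6],[130,2.1,-1.6,-0.0,0.0,0.0,-2.6],[130,2.2,-1.5,-0.0,0.0,0.0,-2.6],[130,2.2,-1.4,-0.0,0.0,0.0,-2.5],[130,2.3,-1.3,-0.0,0.0,0.0,-2.6],[130,2.4,-1.2,-0.0,0.0,0.0,-2.5],[130,2.4,-1.1,-0.0,0.0,0.0,-2.6],[130,2.46,-0.9,-0.02,0.0,0.0,-2.5]]
ROWS [[130,0.0,-0.0,1.8,0.0,0.0,-0.0],[130,0.0,-0.0,1.7,0.0,0.0,-0.0]]
```

>>> {"name": "carry_out", "arguments": {
  "rows": [
    [130,0,0,-3,0,0,0],
    [130,0,0,-3,0,0,0],
    [130,0,0,-3,0.1,-0.1,0],
    [130,0,0,-3,0,0,0],
    [130,1.5,-2.2,0,0,0,-2.6],
    [130,1.6,-2.1,0,0,0,-2.6],
    [130,1.7,-2.0,0,0,0,-2.6],
    [130,1.8,-2.0,0,0,0,-2.6],
    [130,1.9,-1.9,0,0,0,-2.6],
    [130,2.0,-1.8,0,0,0,-2.6]
  ]
}}

```text
time_s: 5.8
position: [0.5682, 0.0055, 0.1486]
tool_rot: [[-0.005, 1.0, -0.0], [1.0, 0.005, 0.001], [0.001, -0.0, -1.0]]
contact_force: [0.4, 0.2, -1.6]
grip_width: 0.0649
gripper_force: 68.0
```

>>> {"name": "carry_out", "arguments": {
  "rows": [
    [130,2.0,-1.7,0,0,0,-2.6],
    [130,2.1,-1.6,0,0,0,-2.6],
    [130,2.2,-1.5,0,0,0,-2.6],
    [130,2.2,-1.4,0,0,0,-2.5],
    [130,2.3,-1.3,0,0,0,-2.6],
    [130,2.4,-1.2,0,0,0,-2.5],
    [130,2.4,-1.1,0,0,0,-2.6],
    [130,2.5,-0.9,0,0,0,-2.5],
    [130,0,0,1.8,0,0,0],
    [130,0,0,1.7,0,0,0]
  ]
}}

```text
time_s: 6.8
position: [0.4335, 0.1682, 0.1135]
tool_rot: [[-0.355, 0.935, 0.001], [0.935, 0.355, 0.002], [0.001, 0.001, -1.0]]
contact_force: [0.3, -1.0, -2.1]
grip_width: 0.065
gripper_force: 68.2
```

>>> {"name": "carry_out", "arguments": {
  "rows": [
    [130,0,0,0,0,0,0],
    [130,0,0,0,0,0,0]
  ]
}}

```text
time_s: 7.0
position: [0.4335, 0.1672, 0.1136]
tool_rot: [[-0.353, 0.936, -0.001], [0.936, 0.353, 0.001], [0.001, -0.001, -1.0]]
contact_force: [0.3, -0.5, -1.7]
grip_width: 0.0649
gripper_force: 67.8
```

```bash
python3 - <<'E'
from h import *
print(T2R()[:2])
im={c:optics.grab_frame(c) for c in("top","scene")}
p=T2R()[0]
plan(.4339,.1668,p[2],20.7,130,1)
tin=np.array([.4353,.1632,np.radians(20.7)]);zb=p[2]-.0292
out=[]
for c,n in(("top",(244,230)),("scene",(379,183))):
    k=9;o=np.array(n)-[22,30]
    z=cv2.resize(im[c][o[1]:o[1]+60,o[0]:o[0]+44],None,fx=k,fy=k,interpolation=cv2.INTER_CUBIC)[:,:,::-1].copy()
    for w,zz,col in((.066,zb,(0,0,255)),(.066,zb+.062,(255,0,0)),(.1,.067,(0,255,0))):
        q=proj(box(tin,w,.0,zz)[:4],c);cv2.polylines(z,[((q-o+.5)*k-.5).round().astype(np.int32)],True,col,1)
    out.append(z)
cv2.imwrite("pics/h1.png",np.hstack(out))
for l in optics.masks_of("tin_large","scene")[:2]: print(l["centre"],l["confidence"],l["region"].sum())
E
```

```text
(array([0.43353915, 0.16720999, 0.11363701]), np.float64(20.674530637051003))
ROWS [[130,-0.05,0.0,-0.0,-0.0,-0.1,-0.0]]
[378.2, 169.1] 0.97 699
```

View pics/h1.png

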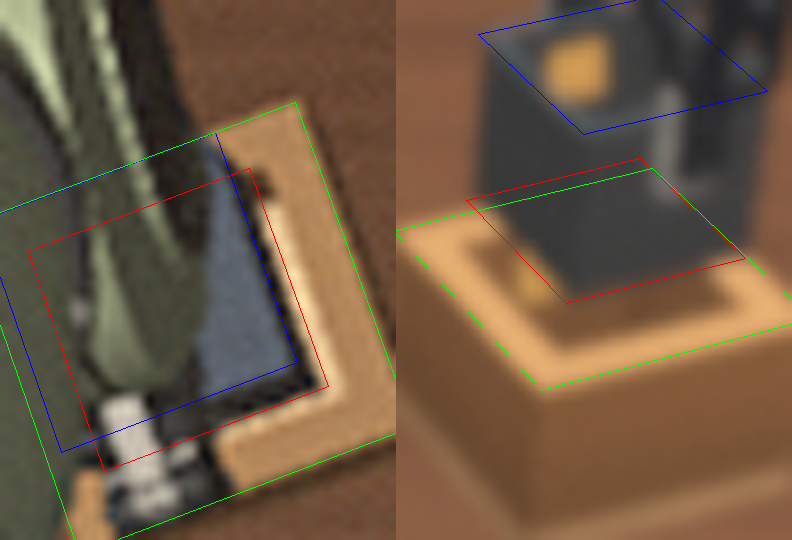

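The held tin matches the predicted outline within about 1 px in both views, hovering over the mouth. I'll descend in steps and watch the force.

>>> {"name": "carry_out", "arguments": {
  "rows": [
    [130,-0.05,0,0.8,0,0,0],
    [130,0,0,0.6,0,0,0],
    [130,0,0,0.4,0,0,0],
    [130,0,0,0.3,0,0,0],
    [130,0,0,0.2,0,0,0],
    [130,0,0,0,0,0,0]
  ]
}}

```text
time_s: 7.75
position: [0.4334, 0.1667, 0.0896]
tool_rot: [[-0.353, 0.936, -0.002], [0.936, 0.353, 0.0], [0.001, -0.002, -1.0]]
contact_force: [0.5, 0.1, -3.1]
grip_width: 0.0652
gripper_force: 67.9
```

>>> {"name": "carry_out", "arguments": {
  "rows": [
    [130,0,0,0.4,0,0,0],
    [130,0,0,0.4,0,0,0],
    [130,0,0,0.4,0,0,0],
    [130,0,0,0.3,0,0,0],
    [130,0,0,0.3,0,0,0],
    [130,0,0,0,0,0,0]
  ]
}}

```text
time_s: 8.35
position: [0.4336, 0.1669, 0.0715]
tool_rot: [[-0.353, 0.936, -0.001], [0.936, 0.353, 0.0], [0.001, -0.001, -1.0]]
contact_force: [4.4, -0.1, -4.6]
grip_width: 0.0651
gripper_force: 67.9
```

>>> {"name": "carry_out", "arguments": {
  "rows": [
    [0,0,0,0,0,0,0],
    [0,0,0,0,0,0,0],
    [0,0,0,0,0,0,0],
    [0,0,0,-2,0,0,0],
    [0,0,0,-3,0,0,0],
    [0,-0.4,0,-2,0,0,0],
    [82,0,0,0,0,0,0],
    [82,0,0,0,0,0,0],
    [82,0,0,0,0,0,0],
    [82,0,0,0,0,0,0]
  ]
}}

```text
time_s: 9.35
position: [0.4346, 0.163, 0.1412]
tool_rot: [[-0.353, 0.935, -0.003], [0.935, 0.353, -0.0], [0.001, -0.003, -1.0]]
contact_force: [0.1, -0.7, -0.0]
grip_width: 0.0583
gripper_force: 0.0
```

>>> {"name": "carry_out", "arguments": {
  "rows": [
    [82,0,0,1.5,0,0,0],
    [82,0,0,1,0,0,0],
    [82,0,0,0.5,0,0,0],
    [82,0,0,0.5,0,0,0],
    [82,0,0,0.5,0,0,0],
    [82,0,0,0.3,0,0,0]
  ]
}}

```text
time_s: 9.95
position: [0.435, 0.1631, 0.0986]
tool_rot: [[-0.353, 0.936, -0.001], [0.936, 0.353, 0.0], [0.001, -0.001, -1.0]]
contact_force: [0.9, -1.2, 2.8]
grip_width: 0.0583
gripper_force: 1.6
```

>>> {"name": "carry_out", "arguments": {
  "rows": [
    [82,0,0,0.4,0,0,0],
    [82,0,0,0.4,0,0,0],
    [82,0,0,0.4,0,0,0],
    [82,0,0,0.4,0,0,0],
    [82,0,0,0.4,0,0,0],
    [82,0,0,0.4,0,0,0]
  ]
}}

```text
time_s: 10.55
position: [0.4348, 0.163, 0.0745]
tool_rot: [[-0.353, 0.936, -0.002], [0.936, 0.353, 0.0], [0.001, -0.001, -1.0]]
contact_force: [0.9, -0.9, 2.0]
grip_width: 0.0577
gripper_force: 1.1
```

>>> {"name": "carry_out", "arguments": {
  "rows": [
    [82,0,0,0.3,0,0,0],
    [82,0,0,0.2,0,0,0],
    [82,0,0,0.1,0,0,0],
    [82,0,0,0.1,0,0,0],
    [82,0,0,0,0,0,0]
  ]
}}

```text
time_s: 11.05
position: [0.4346, 0.1631, 0.0678]
tool_rot: [[-0.353, 0.935, -0.002], [0.935, 0.353, 0.0], [0.001, -0.002, -1.0]]
contact_force: [0.1, -0.7, 0.4]
grip_width: 0.058
gripper_force: 0.0
```

>>> {"name": "carry_out", "arguments": {
  "rows": [
    [82,0,0,0.1,0,0,0],
    [82,0,0,0.1,0,0,0],
    [82,0,0,0.1,0,0,0],
    [82,0,0,0,0,0,0]
  ]
}}

```text
time_s: 11.45
position: [0.4347, 0.1631, 0.0668]
tool_rot: [[-0.353, 0.936, -0.001], [0.936, 0.353, 0.001], [0.001, -0.0, -1.0]]
contact_force: [-11.2, -2.8, 63.6]
grip_width: 0.0581
gripper_force: 32.1
```

```bash
python3 - <<'E'
from h import *
p,R=plan(.4347,.1631,.15,20.7,0,3)
p,R=plan(.4513,-.0965,.12,15,0,9,p,R)
p,R=plan(.4513,-.0965,.029,15,0,4,p,R)
E
```

```text
ROWS [[0,0.0,0.0,-2.8,-0.0,-0.0,-0.0],[0,0.0,0.0,-2.8,-0.0,-0.0,-0.0],[0,0.01,0.0,-2.72,-0.0,-0.1,-0.0]]
ROWS [[0,-2.8,-0.8,0.3,-0.0,0.0,0.6],[0,-2.8,-0.8,0.3,-0.0,0.0,0.6],[0,-2.8,-0.8,0.3,-0.0,0.0,0.6],[0,-2.8,-0.8,0.4,-0.0,0.0,0.6],[0,-2.8,-0.7,0.3,-0.0,0.0,0.7],[0,-2.8,-0.7,0.4,-0.0,0.0,0.6],[0,-2.8,-0.7,0.3,-0.0,0.0,0.7],[0,-2.8,-0.6,0.4,-0.0,0.0,0.6],[0,-2.77,-0.64,0.31,0.0,0.0,0.7]]
ROWS [[0,0.0,-0.0,2.3,0.0,0.0,-0.0],[0,0.0,-0.0,2.3,0.0,0.0,-0.0],[0,0.0,-0.0,2.2,0.0,0.0,-0.0],[0,0.0,-0.0,2.3,0.0,0.0,-0.0]]
```

>>> {"name": "carry_out", "arguments": {
  "rows": [
    [82,0,0,-3,0,0,0],
    [0,0,0,-2.8,0,0,0],
    [0,0,0,-2.8,0,0,0],
    [0,-2.8,-0.8,0.3,0,0,0.6],
    [0,-2.8,-0.8,0.3,0,0,0.6],
    [0,-2.8,-0.8,0.3,0,0,0.6],
    [0,-2.8,-0.8,0.4,0,0,0.6],
    [0,-2.8,-0.7,0.3,0,0,0.7],
    [0,-2.8,-0.7,0.4,0,0,0.6],
    [0,-2.8,-0.7,0.3,0,0,0.7]
  ]
}}

```text
time_s: 12.45
position: [0.4479, -0.0406, 0.1275]
tool_rot: [[-0.28, 0.96, -0.002], [0.96, 0.28, 0.001], [0.001, -0.002, -1.0]]
contact_force: [-0.1, 0.4, 0.7]
grip_width: 0.0856
gripper_force: 0.0
```

>>> {"name": "carry_out", "arguments": {
  "rows": [
    [0,-2.8,-0.6,0.4,0,0,0.6],
    [0,-2.8,-0.6,0.3,0,0,0.7],
    [0,0,0,0,0,0,0],
    [0,0,0,0,0,0,0]
  ]
}}

```text
time_s: 12.85
position: [0.4518, -0.0967, 0.1206]
tool_rot: [[-0.258, 0.966, -0.002], [0.966, 0.258, 0.001], [0.001, -0.002, -1.0]]
contact_force: [0.3, 0.4, -0.5]
grip_width: 0.0854
gripper_force: 0.0
```

```bash
python3 - <<'E'
from h import *
print(T2R()[:2]); plan(.4513,-.0965,.029,15,0,4)
im={c:optics.grab_frame(c) for c in("top","scene")}
P=np.array([.4353,.1632,np.radians(20.7)]);out=[]
for c,n in(("top",(244,233)),("scene",(379,191))):
    k=9;o=np.array(n)-[22,30]
    z=cv2.resize(im[c][o[1]:o[1]+60,o[0]:o[0]+44],None,fx=k,fy=k,interpolation=cv2.INTER_CUBIC)[:,:,::-1].copy()
    for w,zz,col in((.066,.072,(0,0,255)),(.06,.072,(255,0,0)),(.1,.067,(0,255,0))):
        q=proj(box(P,w,.0,zz)[:4],c);cv2.polylines(z,[((q-o+.5)*k-.5).round().astype(np.int32)],True,col,1)
    out.append(z)
cv2.imwrite("pics/l1.png",np.hstack(out))
E
```

```text
(array([ 0.45175485, -0.09668063,  0.12061689]), np.float64(14.952396360931703))
ROWS [[0,0.0,-0.0,2.3,-0.0,-0.0,-0.0],[0,0.0,-0.0,2.3,-0.0,-0.0,-0.0],[0,0.0,-0.0,2.3,-0.1,-0.0,-0.0],[0,0.02,-0.03,2.26,-0.0,-0.1,-0.0]]
```

View pics/l1.png

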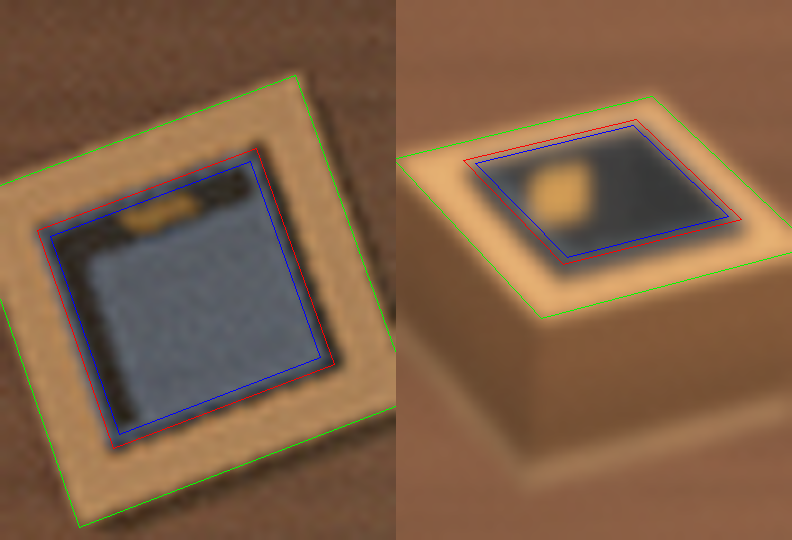

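The large tin is home. Its rim outline coincides with the prediction of 5 mm above the block, centred at (435, 163). Next I'll grasp the medium tin.

>>> {"name": "carry_out", "arguments": {
  "rows": [
    [0,0,0,2.3,0,0,0],
    [0,0,0,2.3,0,0,0],
    [0,0,0,2.3,0,0,0],
    [0,0,0,2.3,0,0,0],
    [150,0,0,0,0,0,0],
    [150,0,0,0,0,0,0],
    [150,0,0,0,0,0,0],
    [150,0,0,0,0,0,0],
    [150,0,0,0,0,0,0],
    [150,0,0,0,0,0,0]
  ]
}}

```text
time_s: 13.95
position: [0.4523, -0.0966, 0.0297]
tool_rot: [[-0.259, 0.966, -0.0], [0.966, 0.259, 0.0], [0.0, -0.0, -1.0]]
contact_force: [-0.2, 1.2, 12.0]
grip_width: 0.0553
gripper_force: 65.0
```

```bash
python3 - <<'E'
from h import *
s=sense();print(T2R()[:2],s["gripper_force"],s["grip_width"],s["contact_force"]);q=s["position"]
v=np.array([.4514,-.0965]);a=np.radians(T2R()[1]);tx=np.array([-np.sin(a),np.cos(a)]);ty=np.array([np.cos(a),np.sin(a)])
dx=(v-q[:2])@tx;print("tin in tool x,y",dx*1e3,(v-q[:2])@ty*1e3)
a=np.radians(20.7);t=np.array([.4353,.1632])-dx*np.array([-np.sin(a),np.cos(a)]);print(t)
p,R=plan(*q[:2],.15,15,150,4)
p,R=plan(*t,.15,20.7,150,9,p,R)
p,R=plan(*t,q[2]+.084,20.7,150,2,p,R)
E
```

```text
(array([ 0.45232252, -0.09657054,  0.02968229]), np.float64(15.004341028399711)) 64.95844960212708 0.05533734963442021 [-0.20529029  1.16636402 12.04304239]
tin in tool x,y 0.30696972167579784 -0.8728078484085023
[0.43540851 0.16291285]
ROWS [[150,0.0,-0.0,-3.0,-0.0,-0.0,0.0],[150,0.0,-0.0,-3.0,-0.0,-0.0,0.0],[150,0.0,-0.0,-3.0,-0.0,-0.0,0.0],[150,0.0,-0.0,-3.03,-0.0,-0.0,0.0]]
ROWS [[150,2.8,0.6,0.0,-0.0,-0.0,-0.6],[150,2.8,0.6,0.0,-0.0,-0.0,-0.6],[150,2.8,0.6,0.0,-0.0,-0.0,-0.6],[150,2.8,0.7,0.0,-0.0,-0.0,-0.6],[150,2.8,0.7,0.0,-0.0,-0.0,-0.7],[150,2.8,0.7,0.0,-0.0,-0.0,-0.6],[150,2.8,0.7,0.0,-0.0,-0.0,-0.7],[150,2.8,0.8,0.0,-0.0,-0.0,-0.6],[150,2.86,0.78,0.0,-0.0,-0.0,-0.7]]
ROWS [[150,-0.0,0.0,1.8,-0.0,-0.0,0.0],[150,-0.01,0.0,1.84,-0.0,-0.0,0.0]]
```

>>> {"name": "carry_out", "arguments": {
  "rows": [
    [150,0,0,-3,0,0,0],
    [150,0,0,-3,0,0,0],
    [150,0,0,-3,0,0,0],
    [150,0,0,-3,0,0,0],
    [150,2.8,0.6,0,0,0,-0.6],
    [150,2.8,0.6,0,0,0,-0.6],
    [150,2.8,0.6,0,0,0,-0.6],
    [150,2.8,0.7,0,0,0,-0.6],
    [150,2.8,0.7,0,0,0,-0.7],
    [150,2.8,0.7,0,0,0,-0.6]
  ]
}}

```text
time_s: 14.95
position: [0.4415, 0.0767, 0.1494]
tool_rot: [[-0.321, 0.947, -0.001], [0.947, 0.321, 0.001], [0.001, -0.001, -1.0]]
contact_force: [0.2, 0.4, -0.5]
grip_width: 0.0551
gripper_force: 64.6
```

>>> {"name": "carry_out", "arguments": {
  "rows": [
    [150,2.8,0.7,0,0,0,-0.7],
    [150,2.8,0.8,0,0,0,-0.6],
    [150,2.9,0.8,0,0,0,-0.7],
    [150,0,0,1.8,0,0,0],
    [150,0,0,1.8,0,0,0],
    [150,0,0,0,0,0,0],
    [150,0,0,0,0,0,0]
  ]
}}

```text
time_s: 15.65
position: [0.4352, 0.1632, 0.1135]
tool_rot: [[-0.353, 0.936, -0.002], [0.936, 0.353, 0.0], [0.001, -0.001, -1.0]]
contact_force: [-0.5, -0.5, -0.9]
grip_width: 0.0551
gripper_force: 64.4
```

```bash
python3 - <<'E'
from h import *
s=sense();q=s["position"];print(T2R()[:2]);plan(.4354,.1629,q[2],20.7,150,1)
im={c:optics.grab_frame(c) for c in("top","scene")}
a=np.radians(T2R()[1]);zb=q[2]-.0297
tin=np.array([*(q[:2]+.0003*np.array([-np.sin(a),np.cos(a)])),a])
P=np.array([.4353,.1632,np.radians(20.7)]);out=[]
for c,n in(("top",(248,233)),("scene",(379,183))):
    k=9;o=np.array(n)-[22,30]
    z=cv2.resize(im[c][o[1]:o[1]+60,o[0]:o[0]+44],None,fx=k,fy=k,interpolation=cv2.INTER_CUBIC)[:,:,::-1].copy()
    for b,w,zz,col in((tin,.056,zb,(0,0,255)),(tin,.056,zb+.064,(255,0,0)),(P,.06,.072,(0,255,0))):
        uv=proj(box(b,w,.0,zz)[:4],c);cv2.polylines(z,[((uv-o+.5)*k-.5).round().astype(np.int32)],True,col,1)
    out.append(z)
cv2.imwrite("pics/h2.png",np.hstack(out))
E
```

```text
(array([0.4351562 , 0.16320612, 0.11348392]), np.float64(20.68093106103064))
ROWS [[150,-0.04,0.01,-0.0,-0.1,-0.1,-0.0]]
```

View pics/h2.png

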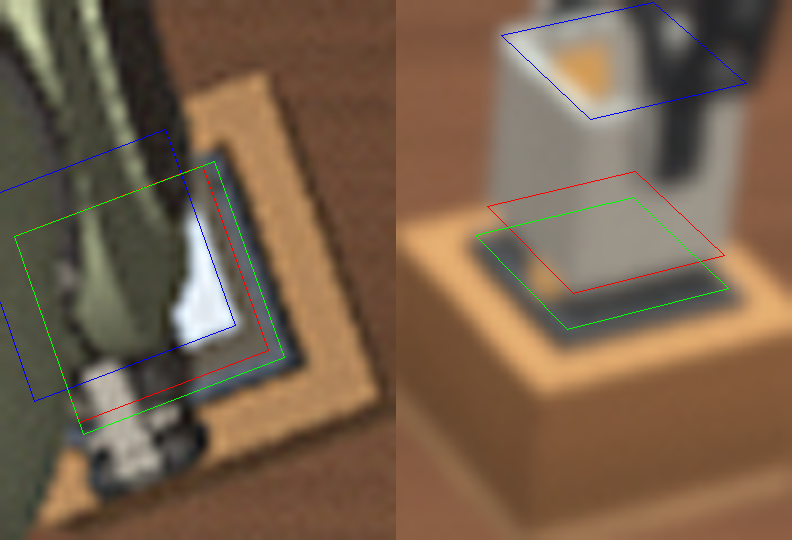

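The silver tin in hand matches the prediction within 1 px and sits over the large tin's mouth, so I'll insert it.

>>> {"name": "carry_out", "arguments": {
  "rows": [
    [150,0,0,0.8,0,0,0],
    [150,0,0,0.4,0,0,0],
    [150,0,0,0.3,0,0,0],
    [150,0,0,0.2,0,0,0],
    [150,0,0,0.2,0,0,0],
    [150,0,0,0,0,0,0]
  ]
}}

```text
time_s: 16.35
position: [0.435, 0.1633, 0.0936]
tool_rot: [[-0.353, 0.935, -0.002], [0.935, 0.353, 0.0], [0.001, -0.002, -1.0]]
contact_force: [0.2, -0.2, -1.3]
grip_width: 0.055
gripper_force: 64.4
```

>>> {"name": "carry_out", "arguments": {
  "rows": [
    [150,0,0,0.4,0,0,0],
    [150,0,0,0.4,0,0,0],
    [150,0,0,0.4,0,0,0],
    [150,0,0,0.3,0,0,0],
    [150,0,0,0.2,0,0,0],
    [150,0,0,0,0,0,0]
  ]
}}

```text
time_s: 16.95
position: [0.435, 0.1633, 0.0766]
tool_rot: [[-0.353, 0.936, -0.002], [0.936, 0.353, 0.0], [0.001, -0.002, -1.0]]
contact_force: [1.5, 0.6, -2.7]
grip_width: 0.0553
gripper_force: 64.4
```

>>> {"name": "carry_out", "arguments": {
  "rows": [
    [0,0,0,0,0,0,0],
    [0,0,0,0,0,0,0],
    [0,0,0,0,0,0,0],
    [0,0,0,-2,0,0,0],
    [0,0,0,-3,0,0,0],
    [0,0,0,-2,0,0,0],
    [112,0,0,0,0,0,0],
    [112,0,0,0,0,0,0],
    [112,0,0,0,0,0,0],
    [112,0,0,0,0,0,0]
  ]
}}

```text
time_s: 17.95
position: [0.4349, 0.1632, 0.1462]
tool_rot: [[-0.353, 0.936, -0.003], [0.936, 0.353, -0.0], [0.001, -0.003, -1.0]]
contact_force: [-0.2, 0.2, -0.0]
grip_width: 0.048
gripper_force: 0.0
```

>>> {"name": "carry_out", "arguments": {
  "rows": [
    [112,0,0,1.5,0,0,0],
    [112,0,0,1.5,0,0,0],
    [112,0,0,0.5,0,0,0],
    [112,0,0,0.5,0,0,0],
    [112,0,0,0.3,0,0,0]
  ]
}}

```text
time_s: 18.45
position: [0.4352, 0.1632, 0.1037]
tool_rot: [[-0.353, 0.936, -0.002], [0.936, 0.353, 0.0], [0.001, -0.002, -1.0]]
contact_force: [-0.4, 0.3, 2.2]
grip_width: 0.0479
gripper_force: 1.3
```

Down 30 mm more, approaching 0.0735.

>>> {"name": "carry_out", "arguments": {
  "rows": [
    [112,0,0,0.4,0,0,0],
    [112,0,0,0.4,0,0,0],
    [112,0,0,0.4,0,0,0],
    [112,0,0,0.4,0,0,0],
    [112,0,0,0.4,0,0,0],
    [112,0,0,0.4,0,0,0],
    [112,0,0,0.3,0,0,0],
    [112,0,0,0.2,0,0,0],
    [112,0,0,0.05,0,0,0],
    [112,0,0,0,0,0,0]
  ]
}}

```text
time_s: 19.45
position: [0.4349, 0.1634, 0.0744]
tool_rot: [[-0.353, 0.935, -0.002], [0.935, 0.353, 0.001], [0.001, -0.002, -1.0]]
contact_force: [-1.7, 0.6, 4.6]
grip_width: 0.0477
gripper_force: 2.2
```

>>> {"name": "carry_out", "arguments": {
  "rows": [
    [112,0,0,0.1,0,0,0],
    [112,0,0,0,0,0,0]
  ]
}}

```text
time_s: 19.65
position: [0.435, 0.1634, 0.0741]
tool_rot: [[-0.353, 0.935, -0.001], [0.935, 0.353, 0.001], [0.001, -0.001, -1.0]]
contact_force: [-5.7, -1.1, 27.7]
grip_width: 0.0477
gripper_force: 13.9
```

```bash
python3 - <<'E'
from h import *
p,R=plan(.435,.1633,.16,20.7,0,3)
p,R=plan(.6441,.1184,.12,-8.5,0,9,p,R)
E
```

```text
ROWS [[0,-0.0,-0.0,-2.9,-0.0,-0.0,-0.0],[0,-0.0,-0.0,-2.8,-0.0,-0.0,-0.0],[0,-0.0,-0.01,-2.89,-0.1,-0.1,-0.0]]
ROWS [[0,-1.3,2.0,0.4,0.0,0.0,3.2],[0,-1.2,2.1,0.5,0.0,0.0,3.2],[0,-1.1,2.1,0.4,0.0,0.0,3.3],[0,-0.9,2.2,0.5,0.0,0.0,3.2],[0,-0.8,2.2,0.4,0.0,0.0,3.3],[0,-0.7,2.3,0.5,0.0,0.0,3.2],[0,-0.5,2.3,0.4,0.0,0.0,3.3],[0,-0.4,2.3,0.5,0.0,0.0,3.2],[0,-0.3,2.38,0.43,0.1,-0.0,3.3]]
```

>>> {"name": "carry_out", "arguments": {
  "rows": [
    [112,0,0,-3,0,0,0],
    [0,0,0,-2.9,0,0,0],
    [0,0,0,-2.9,0,0,0],
    [0,-1.3,2.0,0.4,0,0,3.2],
    [0,-1.2,2.1,0.5,0,0,3.2],
    [0,-1.1,2.1,0.4,0,0,3.3],
    [0,-0.9,2.2,0.5,0,0,3.2],
    [0,-0.8,2.2,0.4,0,0,3.3],
    [0,-0.7,2.3,0.5,0,0,3.2],
    [0,-0.5,2.3,0.4,0,0,3.3]
  ]
}}

```text
time_s: 20.65
position: [0.5988, 0.1281, 0.1296]
tool_rot: [[0.037, 0.999, -0.002], [0.999, -0.037, 0.0], [0.0, -0.002, -1.0]]
contact_force: [-0.1, -0.0, 0.0]
grip_width: 0.0854
gripper_force: 0.0
```

>>> {"name": "carry_out", "arguments": {
  "rows": [
    [0,-0.4,2.3,0.5,0,0,3.2],
    [0,-0.3,2.4,0.4,0,0,3.3],
    [0,0,0,0,0,0,0],
    [0,0,0,0,0,0,0]
  ]
}}

```text
time_s: 21.05
position: [0.6441, 0.1182, 0.1204]
tool_rot: [[0.148, 0.989, -0.002], [0.989, -0.148, 0.0], [-0.0, -0.002, -1.0]]
contact_force: [0.2, -0.3, -0.5]
grip_width: 0.0854
gripper_force: 0.0
```

```bash
python3 - <<'E'
from h import *
print(T2R()[:2]); plan(.6441,.1184,.033,-8.5,0,4)
im={c:optics.grab_frame(c) for c in("top","scene")}
P=np.array([.4353,.1632,np.radians(20.7)]);out=[]
for c,n in(("top",(244,233)),("scene",(379,191))):
    k=9;o=np.array(n)-[22,30]
    z=cv2.resize(im[c][o[1]:o[1]+60,o[0]:o[0]+44],None,fx=k,fy=k,interpolation=cv2.INTER_CUBIC)[:,:,::-1].copy()
    for w,zz,col in((.066,.072,(0,0,255)),(.056,.077,(255,0,0)),(.1,.067,(0,255,0))):
        q=proj(box(P,w,.0,zz)[:4],c);cv2.polylines(z,[((q-o+.5)*k-.5).round().astype(np.int32)],True,col,1)
    out.append(z)
cv2.imwrite("pics/m1.png",np.hstack(out))
E
```

```text
(array([0.64411742, 0.11824528, 0.12038705]), np.float64(-8.493697659827788))
ROWS [[0,0.0,0.0,2.2,-0.0,0.0,0.0],[0,0.0,0.0,2.2,-0.0,0.0,0.0],[0,0.0,0.0,2.2,-0.1,0.0,0.0],[0,0.02,0.01,2.14,-0.0,0.0,0.0]]
```

View pics/m1.png

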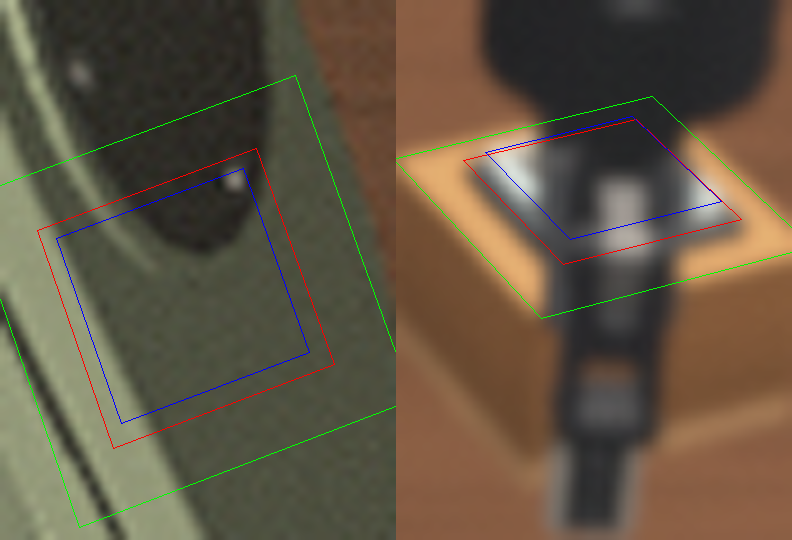

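The arm blocks the top view, but the scene camera shows the silver tin's rim corners at the height expected when home. On to the copper tin.

>>> {"name": "carry_out", "arguments": {
  "rows": [
    [0,0,0,2.2,0,0,0],
    [0,0,0,2.2,0,0,0],
    [0,0,0,2.2,0,0,0],
    [0,0,0,2.1,0,0,0],
    [190,0,0,0,0,0,0],
    [190,0,0,0,0,0,0],
    [190,0,0,0,0,0,0],
    [190,0,0,0,0,0,0],
    [190,0,0,0,0,0,0],
    [190,0,0,0,0,0,0]
  ]
}}

```text
time_s: 22.15
position: [0.645, 0.1186, 0.0357]
tool_rot: [[0.148, 0.989, 0.001], [0.989, -0.148, 0.001], [0.001, 0.0, -1.0]]
contact_force: [-1.2, -0.1, 5.7]
grip_width: 0.0447
gripper_force: 61.9
```

```bash
python3 - <<'E'
from h import *
s=sense();print(T2R()[:2],s["gripper_force"],s["grip_width"],s["contact_force"]);q=s["position"]
v=np.array([.6441,.1184]);a=np.radians(T2R()[1]);tx=np.array([-np.sin(a),np.cos(a)]);ty=np.array([np.cos(a),np.sin(a)])
dx=(v-q[:2])@tx;print("tin in tool x,y",dx*1e3,(v-q[:2])@ty*1e3)
a=np.radians(20.7);t=np.array([.4353,.1632])-dx*np.array([-np.sin(a),np.cos(a)]);print(t)
p,R=plan(*q[:2],.16,-8.5,190,4)
p,R=plan(*t,.16,20.7,190,9,p,R)
p,R=plan(*t,q[2]+.089,20.7,190,2,p,R)
E
```

```text
(array([0.64496602, 0.11862879, 0.03572863]), np.float64(-8.496857416810464)) 61.90139651298523 0.0447042712878178 [-1.16801456 -0.10343561  5.70115063]
tin in tool x,y -0.35424133050287243 -0.822709271186384
[0.43517478 0.16353137]
ROWS [[190,0.0,0.0,-3.1,0.0,-0.0,0.0],[190,0.0,0.0,-3.1,0.0,-0.0,0.0],[190,0.0,0.0,-3.1,0.0,-0.0,0.0],[190,0.01,0.0,-3.13,0.0,-0.1,0.0]]
ROWS [[190,0.1,-2.4,-0.0,0.0,0.0,-3.2],[190,0.3,-2.4,-0.0,0.0,0.0,-3.2],[190,0.4,-2.3,-0.0,0.0,0.0,-3.3],[190,0.6,-2.3,-0.0,0.0,0.0,-3.2],[190,0.7,-2.3,-0.0,0.0,0.0,-3.3],[190,0.8,-2.2,-0.0,0.0,0.0,-3.2],[190,0.9,-2.2,-0.0,0.0,0.0,-3.3],[190,1.1,-2.2,-0.0,-0.0,0.0,-3.2],[190,1.13,-2.04,-0.01,-0.0,0.0,-3.3]]
ROWS [[190,0.0,-0.0,1.8,-0.0,0.0,0.0],[190,0.01,-0.0,1.73,-0.0,0.0,0.0]]
```

>>> {"name": "carry_out", "arguments": {
  "rows": [
    [190,0,0,-3.1,0,0,0],
    [190,0,0,-3.1,0,0,0],
    [190,0,0,-3.1,0,0,0],
    [190,0,0,-3.1,0,0,0],
    [190,0.1,-2.4,0,0,0,-3.2],
    [190,0.3,-2.4,0,0,0,-3.2],
    [190,0.4,-2.3,0,0,0,-3.3],
    [190,0.6,-2.3,0,0,0,-3.2],
    [190,0.7,-2.3,0,0,0,-3.3],
    [190,0.8,-2.2,0,0,0,-3.2]
  ]
}}

```text
time_s: 23.15
position: [0.5041, 0.149, 0.1593]
tool_rot: [[-0.192, 0.981, -0.0], [0.981, 0.192, 0.001], [0.001, -0.0, -1.0]]
contact_force: [1.2, 0.4, -1.6]
grip_width: 0.0453
gripper_force: 62.0
```

>>> {"name": "carry_out", "arguments": {
  "rows": [
    [190,0.9,-2.2,0,0,0,-3.3],
    [190,1.1,-2.2,0,0,0,-3.2],
    [190,1.1,-2.0,0,0,0,-3.3],
    [190,0,0,1.8,0,0,0],
    [190,0,0,1.7,0,0,0],
    [190,0,0,0,0,0,0],
    [190,0,0,0,0,0,0]
  ]
}}

```text
time_s: 23.85
position: [0.4355, 0.1631, 0.1242]
tool_rot: [[-0.353, 0.936, -0.001], [0.936, 0.353, 0.001], [0.001, -0.001, -1.0]]
contact_force: [0.2, 0.0, -0.7]
grip_width: 0.0452
gripper_force: 61.8
```

```bash
python3 - <<'E'
from h import *
s=sense();q=s["position"];print(T2R()[:2]);plan(.4352,.1635,q[2],20.7,190,1)
im={c:optics.grab_frame(c) for c in("top","scene")}
a=np.radians(T2R()[1]);zb=q[2]-.0357
tin=np.array([*(q[:2]-.00035*np.array([-np.sin(a),np.cos(a)])),a])
P=np.array([.4353,.1632,np.radians(20.7)]);out=[]
for c,n in(("top",(248,233)),("scene",(379,183))):
    k=9;o=np.array(n)-[22,30]
    z=cv2.resize(im[c][o[1]:o[1]+60,o[0]:o[0]+44],None,fx=k,fy=k,interpolation=cv2.INTER_CUBIC)[:,:,::-1].copy()
    for b,w,zz,col in((tin,.046,zb,(0,0,255)),(tin,.046,zb+.066,(255,0,0)),(P,.05,.077,(0,255,0))):
        uv=proj(box(b,w,.0,zz)[:4],c);cv2.polylines(z,[((uv-o+.5)*k-.5).round().astype(np.int32)],True,col,1)
    out.append(z)
cv2.imwrite("pics/h3.png",np.hstack(out))
E
```

```text
(array([0.4354711 , 0.16311418, 0.12418374]), np.float64(20.67854102494203))
ROWS [[190,0.05,-0.01,0.0,-0.0,-0.1,-0.0]]
```

View pics/h3.png

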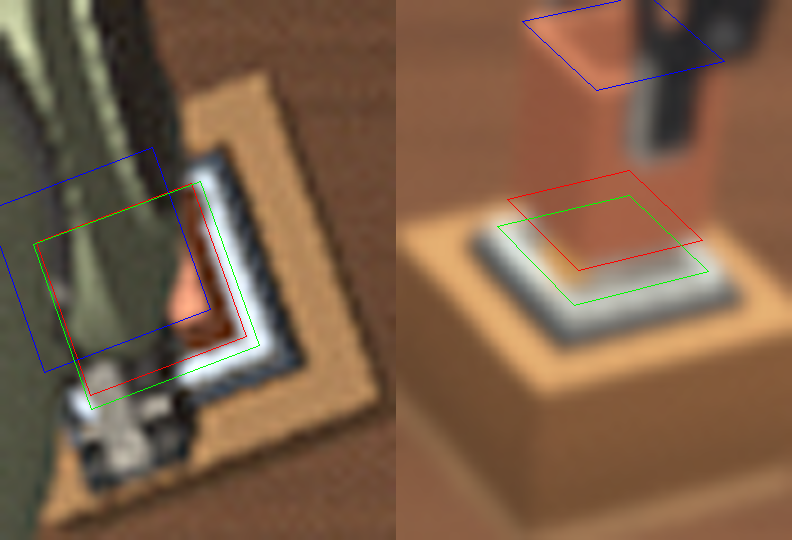

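Both views put the copper tin over the silver mouth within about 1 px. I'll descend slowly.

>>> {"name": "carry_out", "arguments": {
  "rows": [
    [190,0,0,0.6,0,0,0],
    [190,0,0,0.3,0,0,0],
    [190,0,0,0.2,0,0,0],
    [190,0,0,0.2,0,0,0],
    [190,0,0,0.2,0,0,0],
    [190,0,0,0,0,0,0]
  ]
}}

```text
time_s: 24.55
position: [0.4351, 0.1631, 0.1081]
tool_rot: [[-0.353, 0.936, -0.002], [0.936, 0.353, 0.0], [0.001, -0.002, -1.0]]
contact_force: [-0.8, -0.5, -0.7]
grip_width: 0.0453
gripper_force: 61.8
```

>>> {"name": "carry_out", "arguments": {
  "rows": [
    [190,0,0,0.3,0,0,0],
    [190,0,0,0.3,0,0,0],
    [190,0,0,0.4,0,0,0],
    [190,0,0,0.4,0,0,0],
    [190,0,0,0.4,0,0,0],
    [190,0,0,0.2,0,0,0],
    [190,0,0,0,0,0,0]
  ]
}}

```text
time_s: 25.25
position: [0.4351, 0.1631, 0.088]
tool_rot: [[-0.353, 0.935, -0.002], [0.935, 0.353, 0.0], [0.001, -0.002, -1.0]]
contact_force: [0.9, 0.1, -3.0]
grip_width: 0.0451
gripper_force: 61.7
```

>>> {"name": "carry_out", "arguments": {
  "rows": [
    [0,0,0,0,0,0,0],
    [0,0,0,0,0,0,0],
    [0,0,0,0,0,0,0],
    [0,0,0,-2,0,0,0],
    [0,0,0,-3,0,0,0],
    [0,0,0,-2,0,0,0],
    [142,0,0,0,0,0,0],
    [142,0,0,0,0,0,0],
    [142,0,0,0,0,0,0],
    [142,0,0,0,0,0,0]
  ]
}}

```text
time_s: 26.25
position: [0.435, 0.163, 0.1577]
tool_rot: [[-0.353, 0.935, -0.003], [0.936, 0.353, -0.0], [0.001, -0.003, -1.0]]
contact_force: [0.7, -0.2, -0.1]
grip_width: 0.0382
gripper_force: 0.0
```

>>> {"name": "carry_out", "arguments": {
  "rows": [
    [142,0,0,1.5,0,0,0],
    [142,0,0,1.5,0,0,0],
    [142,0,0,0.5,0,0,0],
    [142,0,0,0.5,0,0,0],
    [142,0,0,0.3,0,0,0]
  ]
}}

```text
time_s: 26.75
position: [0.4353, 0.1632, 0.1152]
tool_rot: [[-0.353, 0.936, -0.002], [0.936, 0.353, 0.0], [0.001, -0.001, -1.0]]
contact_force: [0.6, 0.2, 3.2]
grip_width: 0.0378
gripper_force: 1.7
```

>>> {"name": "carry_out", "arguments": {
  "rows": [
    [142,0,0,0.4,0,0,0],
    [142,0,0,0.4,0,0,0],
    [142,0,0,0.4,0,0,0],
    [142,0,0,0.4,0,0,0],
    [142,0,0,0.4,0,0,0],
    [142,0,0,0.4,0,0,0],
    [142,0,0,0.3,0,0,0],
    [142,0,0,0.2,0,0,0],
    [142,0,0,0,0,0,0]
  ]
}}

```text
time_s: 27.65
position: [0.435, 0.1631, 0.0861]
tool_rot: [[-0.353, 0.936, -0.002], [0.936, 0.353, 0.0], [0.001, -0.002, -1.0]]
contact_force: [0.1, -0.6, 0.4]
grip_width: 0.038
gripper_force: 0.0
```

>>> {"name": "carry_out", "arguments": {
  "rows": [
    [142,0,0,0.2,0,0,0],
    [142,0,0,0.2,0,0,0],
    [142,0,0,0.1,0,0,0],
    [142,0,0,0,0,0,0]
  ]
}}

```text
time_s: 28.05
position: [0.4351, 0.1631, 0.0812]
tool_rot: [[-0.353, 0.935, -0.002], [0.935, 0.353, 0.0], [0.001, -0.002, -1.0]]
contact_force: [0.1, 0.1, 0.8]
grip_width: 0.038
gripper_force: 0.0
```

>>> {"name": "carry_out", "arguments": {
  "rows": [
    [142,0,0,0.1,0,0,0],
    [142,0,0,0,0,0,0]
  ]
}}

```text
time_s: 28.25
position: [0.4351, 0.1632, 0.0807]
tool_rot: [[-0.353, 0.935, -0.001], [0.935, 0.353, 0.001], [0.001, -0.001, -1.0]]
contact_force: [-2.5, -0.7, 11.8]
grip_width: 0.038
gripper_force: 6.2
```

>>> {"name": "carry_out", "arguments": {
  "rows": [
    [142,0,0,0.05,0,0,0],
    [142,0,0,0,0,0,0]
  ]
}}

```text
time_s: 28.45
position: [0.4352, 0.1633, 0.0806]
tool_rot: [[-0.353, 0.935, -0.001], [0.935, 0.353, 0.001], [0.001, -0.001, -1.0]]
contact_force: [-4.4, -0.9, 25.6]
grip_width: 0.0378
gripper_force: 12.5
```

>>> {"name": "carry_out", "arguments": {
  "rows": [
    [142,0,0,-3,0,0,0],
    [142,0,0,-4,0,0,0],
    [0,0,0,-4,0,0,0],
    [0,-4,0,0,0,0,0],
    [0,-4,0,0,0,0,0],
    [0,-4,0,0,0,0,0],
    [0,-4,0,0,0,0,0],
    [0,-4,0,0,0,0,0],
    [0,-4,0,0,0,0,0],
    [0,0,0,0,0,0,0]
  ]
}}

```text
time_s: 29.45
position: [0.5208, -0.0666, 0.1894]
tool_rot: [[-0.348, 0.938, -0.001], [0.938, 0.348, -0.002], [-0.001, -0.002, -1.0]]
contact_force: [0.4, 1.8, -0.5]
grip_width: 0.0857
gripper_force: 0.0
```

```bash
python3 - <<'E'
from h import *
im={c:optics.grab_frame(c) for c in("top","scene")}
P=np.array([.4353,.1632,np.radians(20.7)]);out=[]
for c,n in(("top",(244,233)),("scene",(379,188))):
    k=9;o=np.array(n)-[22,30]
    z=cv2.resize(im[c][o[1]:o[1]+60,o[0]:o[0]+44],None,fx=k,fy=k,interpolation=cv2.INTER_CUBIC)[:,:,::-1].copy()
    for w,zz,col in((.066,.072,(0,0,255)),(.056,.077,(255,0,0)),(.046,.082,(0,255,0))):
        q=proj(box(P,w,.0,zz)[:4],c);cv2.polylines(z,[((q-o+.5)*k-.5).round().astype(np.int32)],True,col,1)
    out.append(z)
cv2.imwrite("pics/end.png",np.hstack(out))
E
```

```text
(no output)
```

View pics/end.png

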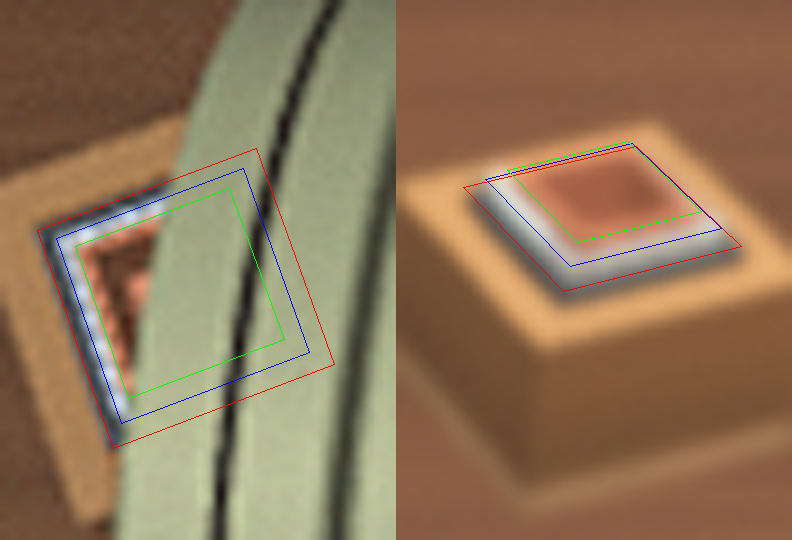

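All three rims line up with the predicted fully home outlines in the scene view and in the visible part of the top view. The gripper is open and clear of everything.

```bash
python3 -c "
from station import robot
print(robot.close_job())"
```

```text
the job is handed in; nothing more can be done
None
```

The three tins are nested in the block, largest first and each pushed down to a firm stop, the gripper is open and clear, and the job was handed in at about 29.5 s of the 72 s allowed.

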